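# Clamp mould halves in the hand-pumped press

## Robot

A 6-joint arm with a two-finger parallel gripper is mounted at the origin on a cart in front of the work surface, level with it; the furniture and walls round the work are solid. World frame = base frame: x ahead of the robot, y to its left, z up, the work surface at z = 0. Lengths are in mm, angles in rad, forces in N, time in s.
With the tool pointing down it reaches from about 425 to 950 mm from the base axis. Payload 3.5 kg.
Tool frame: the origin (TCP) lies between the finger pads; the fingertips stand 11 mm ahead of it and the grasp point (between the pads) lies 8 mm behind it; z points along the fingers, y is the line along which they close (so a half turn about z gives the same grasp; the last joint's range is limited). The gripper opens to 85 mm and grips with 20 to 120 N. Pads are 22 mm wide; open, the fingers measure 114 mm over their backs; the gripper's body (76 mm by 85 mm) begins 54 mm behind the grasp point. The pads swing forward as they close: fully open they stand 13 mm farther back than shut.
Start: joints at [1.018, 0.286, 1.577, -0, 1.279, -0.15], TCP at [264.56, 620.978, 242.325] pointing down, gripper open.
Joint ranges: [-2.77, 2.77], [-0.9, 2.22], [0.21, 2.48], [-1.53, 4.67], [0.24, 2.81], [-2.84, 2.84]. Speed limits (rad/s): [2.79, 2.79, 3.14, 3.14, 3.14, 3.14].

## Interface

Orientations are given as a unit quaternion [w, x, y, z].
In Python, from cell import bot gives the robot as it stands.
- The arm moves only by the shell command python3 shift.py FILE [OPENING] [FORCE], which reads ROWS from the file FILE. ROWS is a JSON list of rows, 1 to 8 of them, each an object with the fields x, y, z (the shift in units of 20 mm), ax, ay, az (a rotation vector in units of 0.25 rad); a field left out counts as zero; each row shifts and turns the commanded pose from where the row before left it, along the tool's axes as they then stand; what a row does not reach is not made up. A row lasts 1/12 s, in which the tool goes at most 41.7 mm and 0.125 rad, less where a joint would pass 70% of its speed; a pose out of reach is approached as far as the arm can. OPENING is the opening from 0.0 (shut) to 1.0 (fully open), set as the command begins (- or left out keeps the last). The fingers move at their own pace and stop on an object; FORCE is the grip in N (left out, the last holds). Time passes only in rows, so rows that do not move let the fingers close. It prints the time, the measured TCP pose, the force, the opening and the grip force at its end. Input that does not fit is refused with a message, and nothing moves.
- bot.state(): the state, without advancing time (a new reading comes with each control period).
- bot.capture(name): name is "scene" or "top" or "wrist"; returns the picture (420x560x3 uint8, red, green, blue); there is no depth.
- bot.camera_info(name): a dict with "mtx" (3x3 intrinsics, pixels), "T" (4x4, takes a point from camera to world coordinates); the wrist camera has in their place "tool_from_camera" (4x4, takes a point from camera to tool coordinates, whose origin is the TCP and whose axes are the flange's). Camera axes: x right, y up, looking along -z (the intrinsics and any distortion apply to the point x, -y, -z); pixel columns grow to the right and rows downward; lengths in mm; the calibration is good to about 2 mm. A picture is of the moment at which its call begins: read the wrist's pose just before it. camera_info takes no time and is no camera call.
- bot.finish_job(): hands the job in; it is judged then, once.
The state is a dict: "clock": time; "joint_pos": joint angles; "joint_velocities": joint speeds; "tau": joint torques, N m; "tool_pos": TCP position; "tcp_rot": TCP orientation; "wrist_force": force on the tool from outside, world axes, zero at the start; "torque": the same for the moment, N m; "gripper_width": opening from 0.0 (shut) to 1.0 (fully open); "grasp_force": force on a finger pad.
Only numpy, scipy, OpenCV 4.12 (cv2) and the standard library are available. Lean on these libraries where they do the work, as an engineer would, in place of code of your own. Each camera call takes 0.05 s, during which the arm holds its last target. There are 200 camera calls.

## Task

Load the mould press: take the wooden stick off the press bed and lay it flat on the bench, and stand every plaster mould half that is on the bench on the bed, side by side, right way up, each lying across the bed with one end up to the aluminium fence and clear of where the bar closes. Then swing the steel bar by its free end until it is home against its stop, pump the red-gripped lever four full strokes, all the way down and all the way back up each time, and leave the bar home and everything released; do not disturb the amber jar or the brass weight.

Things in the scene. Friction and masses are not known exactly. Their poses are not given: they have to be found in the camera images.
- press_bed: grey press bed plate fixed to the bench, 380 (x) x 160 (y) x 12 mm, origin at the centre of its underside. Aluminium fence along its +y side: face at y = +56, x from -165 to +165, top at z = 62 mm. The blue pump stands on a foot at x = 100 to 230, y = 180 to 260, up to 90 mm high
- bed_middle (a point): middle of the loading space on the bed's top (z = 12 mm), axes as the bed. Space 112 mm wide in y, between the fence (y = +56) and the closed bar's inner face (y = -56); blocks lie with their length along y, centred within 120 mm of this point along x (three at x = -105, 0, +105 leave room for fingers). Small stop post, 34 mm high, at x = -182, y = -45
- bench_spot (a point): point on the bench beside the bed (140 mm toward the bed's -x and 150 mm toward +y from its centre) that is free, where the stick can be laid along the bed's x
- bar (a joint): angle of the steel bar about its upright pin (x = +175, y = -64 mm of the bed): 0 = home on its stop, bar along the bed's x at y = -64; grows as it opens, counterclockwise from above, so that the free end (toward the bed's -x when home) goes to -y; limit 1.4 rad. Stays where it is left; about 1 N at the free end moves it. Home: under 0.04 rad
- bar_push (a point): point inside the free end of the bar, on its centre line, 335 mm from the pin, 35 mm above the bench. The bar is 16 mm wide, 30 mm high (z = 20 to 50 mm), ends 353 mm from the pin. A red knob, 22 mm across, stands over this point up to z = 80 mm
- bar_pin (a point): axis of the bar's pin, 35 mm above the bench
- lever (a joint): angle of the pump lever about a level axis along the bed's y, 75 mm above the bench at x = +145, y = +220 mm of the bed: 0 = up at rest (pointing to the bed's -x, 0.45 rad upward), 0.65 = fully down. A spring returns it; pushing it down at the grip takes 6 to 10 N. A full stroke goes beyond 0.57 and comes back below 0.08
- lever_grip (a point): centre of the lever's red grip, 190 mm from the pivot; the grip is a round bar 26 mm thick, about 80 mm long, along the lever; it is at z = 158 mm at rest and 37 mm fully down
- block_a: cream plaster mould half, a plain block with small round locating knobs on top; 66 x 105 x 50 mm, knobs included (42 mm without them), 0.3 kg; origin at the centre of its underside, z up, y along its 105 mm length; fits a grasp across its 66 mm width; may be absent (None)
- block_b: cream plaster mould half, a plain block with small round locating knobs on top; 64 x 100 x 48 mm, knobs included (40 mm without them), 0.3 kg; origin at the centre of its underside, z up, y along its 100 mm length; fits a grasp across its 64 mm width; may be absent (None)
- block_c: cream plaster mould half, a plain block with small round locating knobs on top; 66 x 105 x 50 mm, knobs included (42 mm without them), 0.3 kg; origin at the centre of its underside, z up, y along its 105 mm length; fits a grasp across its 66 mm width; may be absent (None)
- stick: flat wooden mixing stick, 18 x 150 x 8 mm, origin at the centre of its underside, y along its length; starts lying on the bed
- jar: brown jar with black cap, 58 mm across, 99 mm high, origin under its centre; bystander
- brass_weight: brass weight with knob, 50 x 50 x 50 mm, origin under its centre; bystander

How it is judged (in metres and radians):
On the way, in this order (a step that is already met when the one before it is completed fails the run):
1. with the bar still open, the stick lies flat on the bench off the bed and every block present stands in the bed, square against the fence (value of joint bar above 0.3 rad and height (world z) of stick below 0.007 m and angle between each of stick, block_a, block_b, block_c's own z axis and vertical below 0.1 rad and x of block_a in the frame of press_bed between -0.15 and 0.15 m and y of block_a in the frame of press_bed between -0.03 and 0.014 m and z of each of block_a, block_b, block_c in the frame of press_bed below 0.018 m and angle between the y axis of each of block_a, block_b, block_c and the y axis of press_bed, either way round below 0.2 rad and x of block_b in the frame of press_bed between -0.15 and 0.15 m and y of block_b in the frame of press_bed between -0.03 and 0.014 m and x of block_c in the frame of press_bed between -0.15 and 0.15 m and y of block_c in the frame of press_bed between -0.03 and 0.014 m), for 0.2 s.
2. the bar is swung home to its stop (value of joint bar below 0.04 rad), for 0.2 s.
3. first stroke: lever fully down (value of joint lever above 0.57 rad), for 0.05 s.
4. first stroke: lever back up (value of joint lever below 0.08 rad), for 0.05 s.
5. second stroke: lever fully down (value of joint lever above 0.57 rad), for 0.05 s.
6. second stroke: lever back up (value of joint lever below 0.08 rad), for 0.05 s.
7. third stroke: lever fully down (value of joint lever above 0.57 rad), for 0.05 s.
8. third stroke: lever back up (value of joint lever below 0.08 rad), for 0.05 s.
9. fourth stroke: lever fully down (value of joint lever above 0.57 rad), for 0.05 s.
10. fourth stroke: lever back up (value of joint lever below 0.08 rad), for 0.05 s.
At the end, for the whole second after the job is handed in: All blocks present flat on the bed, square across it (0.2 rad), centres within 14 mm of the mid-line between fence and closed bar and 150 mm of the bed's centre along it; stick flat on the bench; bar within 0.04 rad of its stop; lever up (below 0.08 rad); all at rest (x of block_a in the frame of press_bed between -0.15 and 0.15 m and y of block_a in the frame of press_bed between -0.014 and 0.014 m and z of each of block_a, block_b, block_c in the frame of press_bed below 0.018 m and angle between each of block_a, block_b, block_c, stick's own z axis and vertical below 0.1 rad and angle between the y axis of each of block_a, block_b, block_c and the y axis of press_bed, either way round below 0.2 rad and x of block_b in the frame of press_bed between -0.15 and 0.15 m and y of block_b in the frame of press_bed between -0.014 and 0.014 m and x of block_c in the frame of press_bed between -0.15 and 0.15 m and y of block_c in the frame of press_bed between -0.014 and 0.014 m and height (world z) of stick below 0.007 m and value of joint bar below 0.04 rad and value of joint lever below 0.08 rad and linear speed of each of block_a, block_b, block_c, stick below 0.02 m/s); the robot touches nothing.
It fails at once if the amber jar or the brass weight is moved more than 3 cm (distance of any of jar, brass_weight from where it was at the start of the episode above 0.03 m).
Of block_a, block_b, block_c only 2 to 3 are there at a start; the rules pass over those that are not, and their reading is None.
At some moment in a run one of block_a, block_b, block_c may be knocked a few centimetres aside while the robot is not near it.
Once in a run the grip may slacken for a moment while it holds something.
It also fails if it takes over 200 s, if anything falls off the work surface, if the arm or the gripper's body presses on something with over 40 N, if the wrist force passes 120 N, or if a joint passes its speed limit or range.

## Working session

There is one attempt and no reset: what is moved stays moved. The work goes in short steps, Python scripts to look and compute and a shell command to move; the robot and the scene stay as the last step left them, time stands still between calls to the robot, and variables do not carry over. Pictures are saved under pics/ and viewed, at most 14 in all, crops included, and the job is handed in when it is done.

```bash
ls; mkdir -p pics
python3 - <<'E'
from cell import bot
import cv2,numpy as np
np.set_printoptions(precision=4,suppress=True)
for n in ("scene","top"):
    cv2.imwrite(f"pics/{n}0.png",bot.capture(n)[:,:,::-1])
    i=bot.camera_info(n);print(n,i)
print(bot.camera_info("wrist"))
s=bot.state();print(s)
E
```

```text
cell.py
pics
shift.py
scene {'mtx': array([[457.8026,   0.    , 277.7008],
       [  0.    , 457.8026, 204.0915],
       [  0.    ,   0.    ,   1.    ]]), 'T': array([[    0.7792,     0.3769,    -0.5008,  -234.7834],
       [   -0.6268,     0.4705,    -0.6211, -1019.6759],
       [    0.0015,     0.7979,     0.6028,  1044.5588],
       [    0.    ,     0.    ,     0.    ,     1.    ]])}
top {'mtx': array([[395.6295,   0.    , 281.5158],
       [  0.    , 395.6295, 213.736 ],
       [  0.    ,   0.    ,   1.    ]]), 'T': array([[  -0.0157,    0.9934,   -0.1134,  420.3342],
       [  -0.9994,   -0.019 ,   -0.0284,  -49.1832],
       [  -0.0303,    0.1129,    0.9931, 1242.561 ],
       [   0.    ,    0.    ,    0.    ,    1.    ]])}
{'mtx': array([[320.3866,   0.    , 282.2083],
       [  0.    , 320.3866, 210.1988],
       [  0.    ,   0.    ,   1.    ]]), 'tool_from_camera': array([[  -0.0006,    0.9577,    0.2876,   72.07  ],
       [   1.    ,    0.0006,    0.0001,   -0.2593],
       [  -0.0001,    0.2876,   -0.9577, -132.0002],
       [   0.    ,    0.    ,    0.    ,    1.    ]])}
{'clock': 0.1, 'joint_pos': array([ 1.0181,  0.2871,  1.5781,  0.    ,  1.2786, -0.15  ]), 'joint_velocities': array([ 0.0003, -0.0024, -0.0015, -0.0007,  0.0024,  0.0018]), 'tau': array([  0.0006, -40.7295, -29.3698,  -0.0001,   0.0034,   0.    ]), 'tool_pos': array([264.217 , 620.4917, 241.0485]), 'tcp_rot': array([-0.0004,  0.2   ,  0.9798, -0.001 ]), 'wrist_force': array([ 0.8121,  0.3263, -0.2976]), 'torque': array([-0.0071, -0.0025,  0.0295]), 'grasp_force': 0.0, 'gripper_width': 0.9997463941802546}
```

View pics/scene0.png

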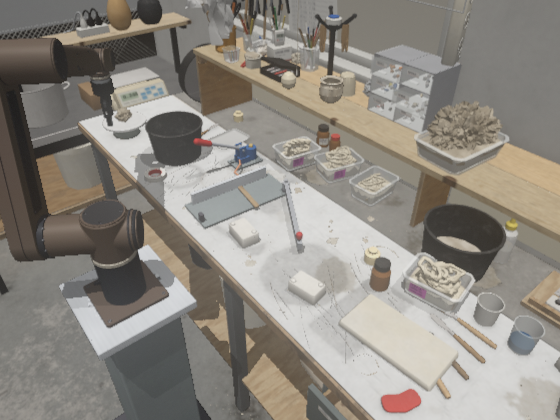

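View pics/top0.png

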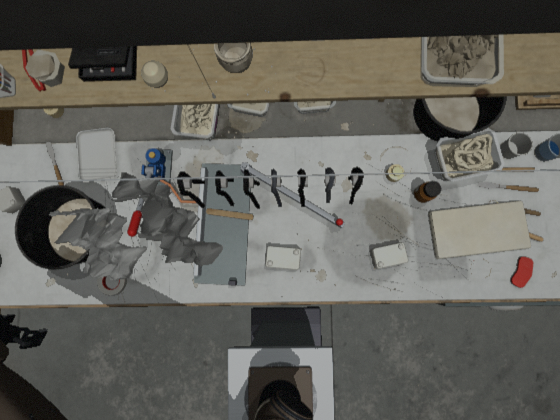

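The top view shows the bed at u 200–250, v 163–285, with the stick at (230,213). Blocks are at (282,257) and (390,253), the bar pin at (247,166) and the red knob at (340,222). The lever grip is at (134,224), and the jar (428,190) and weight (395,172) are well off to the right. The scene view agrees: blocks (244,232) and (308,287), knob (298,236). Next I'll zoom in.

```bash
cat > h.py <<'E'
from cell import bot
import cv2, numpy as np
from scipy.spatial.transform import Rotation as R
np.set_printoptions(precision=3,suppress=True)
def q2R(q): return R.from_quat(np.roll(q,-1)).as_matrix()
def cam(n,s=None):
    i=bot.camera_info(n)
    if n=="wrist":
        s=s or bot.state(); T=np.eye(4);T[:3,:3]=q2R(s["tcp_rot"]);T[:3,3]=s["tool_pos"]
        return i["mtx"],T@i["tool_from_camera"]
    return i["mtx"],i["T"]
def ray(c,uv):
    K,T=c; x=np.linalg.solve(K,[uv[0],uv[1],1]); return T[:3,3],T[:3,:3]@(x*[1,-1,-1])
def atz(c,uv,z):
    o,d=ray(c,uv); return (o+d*(z-o[2])/d[2])
def tri(obs):
    A=0;b=0
    for c,uv in obs:
        o,d=ray(c,uv); d=d/np.linalg.norm(d); M=np.eye(3)-np.outer(d,d); A=A+M; b=b+M@o
    return np.linalg.solve(A,b)
def proj(c,p):
    K,T=c; q=(T[:3,:3].T@(np.asarray(p,float)-T[:3,3]))*[1,-1,-1]; q=K@q; return q[:2]/q[2]
def snap(n,f,box=None,k=1):
    s=bot.state(); im=bot.capture(n)[:,:,::-1].copy(); cv2.imwrite(f"pics/{f}_raw.png",im)
    if box: im=im[box[1]:box[3],box[0]:box[2]]
    cv2.imwrite(f"pics/{f}.png",cv2.resize(im,None,fx=k,fy=k,interpolation=cv2.INTER_CUBIC)); return im,s
def rel(p,yawz=None):
    "world delta to p in tool axes"
    s=bot.state(); return q2R(s["tcp_rot"]).T@(np.asarray(p)-s["tool_pos"])
E
python3 - <<'E'
import cv2
a=cv2.imread("pics/top0.png")[145:305,110:420]; cv2.imwrite("pics/t1.png",cv2.resize(a,None,fx=2.5,fy=2.5,interpolation=2))
a=cv2.imread("pics/scene0.png")[120:310,170:400]; cv2.imwrite("pics/s1.png",cv2.resize(a,None,fx=3,fy=3,interpolation=2))
E
```

```text
(no output)
```

View pics/t1.png

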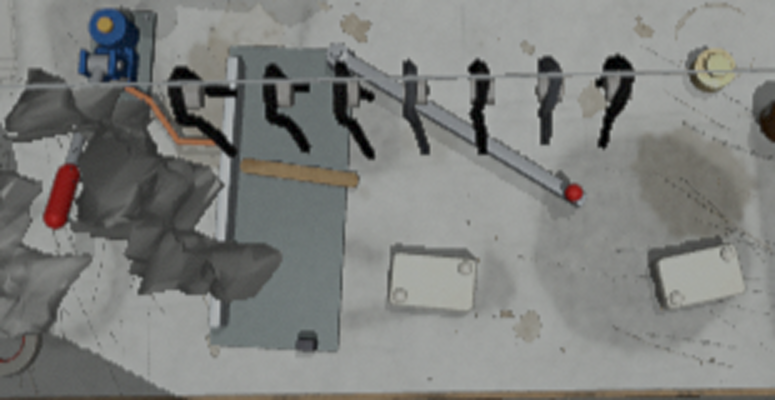

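View pics/s1.png

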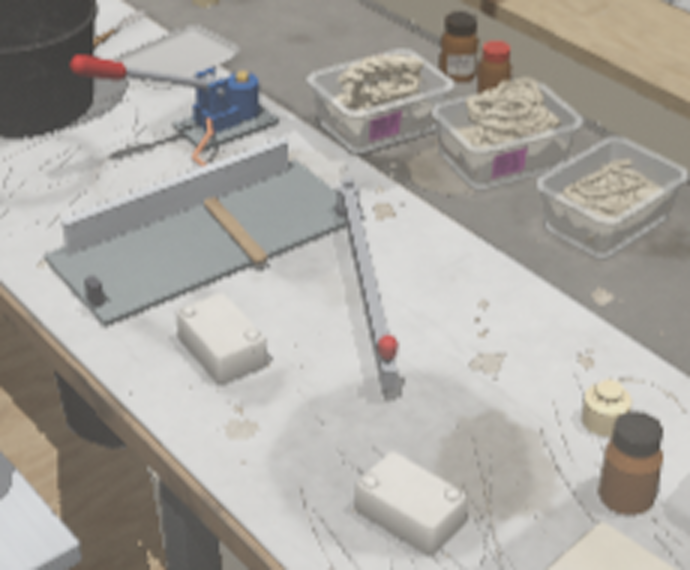

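Two blocks are present (two cream blocks, no third seen). In the top crop, block 1's top face corners are (392,252), (477,257), (473,311) and (388,305), and block 2 is at (656–745, 243–309). The stick runs (243,165)–(357,180) and the knob is at (573,191). Now I'll triangulate.

```bash
cat > m1.py <<'E'
from h import *
t,s=cam("top"),cam("scene")
T=lambda u,v:(t,(u/2.5+110-.3,v/2.5+145-.3))
S=lambda u,v:(s,(u/3+170-.33,v/3+120-.33))
pr=lambda n,*o:print(n,tri(o), *[np.linalg.norm(proj(c,tri(o))-uv).round(2) for c,uv in o])
pr("bed -x-y",T(338,350),S(105,323)); pr("bed -x+y",T(212,345),S(47,258))
pr("post",T(306,336),S(93,280)); pr("knob",T(574,191),S(388,346))
pr("pin",T(336,49),S(348,185))
pr("stick far(+y)",T(243,165),S(209,200)); pr("stick -y",T(356,179),S(262,260))
pr("grip tip",T(57,217),S(80,66)); pr("grip in",T(68,170),S(123,69))
pr("fence+x top",T(232,57),S(288,147));pr("fence-x top",T(214,328),S(66,224))
# blocks
for n,a,b in (("b1",[(392,252),(477,257),(473,311),(388,305)],[(178,320),(205,297),(265,347),(222,368)]),
 ("b2",[(656,257),(735,243),(745,292),(666,309)],[(357,480),(395,453),(466,495),(427,535)])):
    ca=np.mean(a,0);cb=np.mean(b,0);pr(n,T(*ca),S(*cb))
    P=np.array([atz(*T(*p),42) for p in a])[:,:2];print(P.mean(0),cv2.minAreaRect(P.astype(np.float32)))
pr("weight",T(714,60),S(607,390)); 
print("jar",atz(t,(428,190),95))
print(proj(t,[264,621,240]))
E
python3 m1.py
```

```text
bed -x-y [342.022 103.315   7.38 ] 0.36 0.31
bed -x+y [351.619 259.596   5.939] 0.19 0.16
post [357.405 140.29   41.136] 1.93 1.63
knob [ 528.155 -186.256   67.029] 0.46 0.42
pin [710.422  99.663  48.778] 0.86 0.68
stick far(+y) [573.181 220.211  19.059] 0.36 0.29
stick -y [553.478  78.707  14.253] 0.31 0.26
grip tip [500.679 393.752 167.016] 0.5 0.35
grip in [557.865 390.257 144.211] 0.58 0.41
fence+x top [707.622 228.437  42.907] 0.27 0.21
fence-x top [375.209 244.252  56.363] 0.52 0.41
b1 [423.18  -14.476  27.226] 0.9 0.8
[425.487 -16.315] ((425.72332763671875, -16.46805191040039), (103.25372314453125, 64.86726379394531), 85.1412582397461)
b2 [ 426.864 -338.771   35.394] 0.26 0.26
[ 427.544 -337.629] ((426.6666259765625, -337.73046875), (62.77912902832031, 96.78923034667969), 9.090317726135254)
weight [ 687.702 -364.815   39.743] 1.06 0.99
jar [ 612.683 -443.521   95.   ]
[ 28.765 325.34 ]
```

Units first: shifts go in units of 20 mm and turns go in units of 0.25 rad. So 0.125 rad is 0.5.

```bash
echo '[{"az":0.5},{"az":0.5},{"az":0.5},{"az":0.5},{"az":0.5}]' > next.json && python3 shift.py next.json
echo '[{"az":0.5},{"az":0.5},{"az":0.5},{"az":0.5},{"az":0.5},{"az":0.224}]' > next.json && python3 shift.py next.json
echo '[{"x":-1.5,"y":1.29},{"x":-1.5,"y":1.29},{"x":-1.5,"y":1.29},{"x":-1.5,"y":1.29},{"x":-1.5,"y":1.29},{"x":-1.5,"y":1.29},{"x":-1.5,"y":1.29}]' > next.json && python3 shift.py next.json
echo '[{"x":-1.5,"y":1.29},{"x":-1.5,"y":1.29},{"x":-1.5,"y":1.29},{"x":-1.5,"y":1.29},{"x":-1.5,"y":1.29},{"x":-1.5,"y":1.29},{"x":-0.2},{}]' > next.json && python3 shift.py next.json
python3 - <<'E'
from h import *
im,s=snap("wrist","w1"); print(s["tool_pos"],s["tcp_rot"],s["joint_pos"])
np.save("w1.npy",np.r_[s["tool_pos"],s["tcp_rot"]])
E
```

```text
clock: 0.52
tool_pos: [264.3, 620.7, 241.5]
tcp_rot: [-0.0, 0.494, 0.869, -0.001]
wrist_force: [-0.4, -0.4, -0.1]
gripper_width: 1.003
grasp_force: 0.0
clock: 1.02
tool_pos: [264.4, 620.6, 241.5]
tcp_rot: [0.0, 0.756, 0.655, -0.001]
wrist_force: [-0.3, 0.4, -0.9]
gripper_width: 1.001
grasp_force: 0.0
clock: 1.6
tool_pos: [414.9, 386.3, 241.8]
tcp_rot: [-0.0, 0.754, 0.657, -0.0]
wrist_force: [0.8, -0.0, 0.4]
gripper_width: 1.001
grasp_force: 0.0
clock: 2.27
tool_pos: [543.0, 182.5, 241.7]
tcp_rot: [-0.0, 0.756, 0.655, -0.001]
wrist_force: [0.2, -0.9, -0.2]
gripper_width: 0.996
grasp_force: 0.0
[543.04  182.536 241.658] [-0.     0.756  0.655 -0.001] [0.147 0.064 1.832 0.    1.247 0.289]
```

View pics/w1.png

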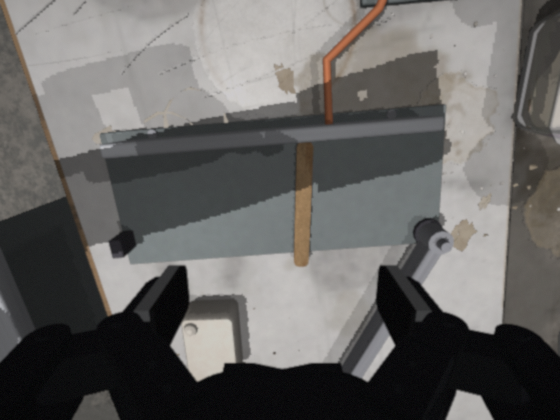

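The wrist view shows the bed between the fence strip (105–443, rows 107–157) and its lower edge, (128,264) to (412,245). The stick runs from (305,143) to (302,265). The post is at (122,243), the pin at (439,240), and block 1 is partly visible at the lower left.

```bash
cat > m2.py <<'E'
from h import *
a=np.load("w1.npy"); w=cam("wrist",dict(tool_pos=a[:3],tcp_rot=a[3:])); t,s=cam("top"),cam("scene")
T=lambda u,v:(t,(u/2.5+110-.3,v/2.5+145-.3)); S=lambda u,v:(s,(u/3+170-.33,v/3+120-.33)); W=lambda u,v:(w,(u,v))
pr=lambda n,*o:print(n,tri(o), *[np.linalg.norm(proj(c,tri(o))-uv).round(2) for c,uv in o])
pr("bed -x-y",T(338,350),S(105,323),W(128,264)); pr("pin",T(336,49),S(348,185),W(439,240))
pr("post",T(306,336),S(93,280),W(124,237))
pr("stick +y",T(243,165),W(305,143));pr("stick -y",T(357,180),W(302,265)); pr("stick -y",T(357,180),S(262,260),W(302,265))
for z in (12,20): print(z,"bed-edge",atz(w,(128,264),z),atz(w,(412,245),z),"stick",atz(w,(305,143),z),atz(w,(302,265),z), "T",atz(*T(243,165),z),atz(*T(357,180),z))
print("fence base z12",atz(w,(118,157),12),atz(w,(441,131),12))
E
python3 m2.py
```

```text
bed -x-y [340.537 103.089   9.49 ] 0.86 0.26 2.47
pin [708.468  99.258  48.449] 1.4 0.41 3.66
post [358.226 144.615  35.923] 2.54 1.43 2.88
stick +y [574.589 220.507  14.902] 0.01 0.04
stick -y [552.705  76.415  18.787] 0.06 0.16
stick -y [552.175  76.364  16.944] 0.19 0.38 0.9
12 bed-edge [339.091 104.924  12.   ] [688.786  80.608  12.   ] stick [574.707 220.243  12.   ] [552.859  72.968  12.   ] T [574.997 221.135  12.   ] [553.25   77.145  12.   ]
20 bed-edge [343.858 108.23   20.   ] [685.817  84.451  20.   ] stick [574.262 220.998  20.   ] [552.896  76.98   20.   ] T [573.992 219.378  20.   ] [552.386  76.324  20.   ]
fence base z12 [364.907 234.761  12.   ] [723.869 211.882  12.   ]
```

```bash
echo '[{"x":-1.54,"y":1.255},{"z":2},{"z":2},{"z":2},{"z":2},{"z":1},{}]' > next.json && python3 shift.py next.json 0.45
python3 - <<'E'
from h import *
print(bot.state()["tool_pos"], rel([563.5,148.6,25])); snap("wrist","w2")
E
```

```text
clock: 2.9
tool_pos: [557.4, 152.0, 55.8]
tcp_rot: [-0.004, 0.753, 0.658, -0.005]
wrist_force: [-1.6, -0.2, 0.2]
gripper_width: 0.449
grasp_force: 0.0
[557.352 152.024  55.781] [-2.484  6.949 30.7  ]
```

View pics/w2.png

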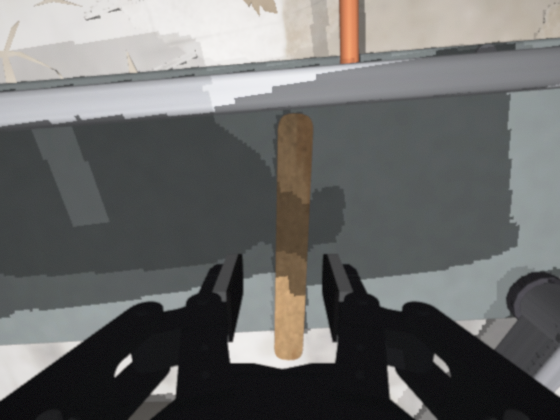

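The stick lies between the half-open fingers at column ~290, the finger midpoint is ~283, and it is nearly parallel to the pads. I'll descend and grip.

In the tool's units: 15 mm is 0.75, 11 mm is 0.55.

```bash
echo '[{"z":0.75},{"z":0.55},{},{},{}]' > next.json && python3 shift.py next.json 0.45; python3 -c "
from h import *
print(rel([563.5,148.6,25]))"
```

```text
clock: 3.37
tool_pos: [564.0, 151.0, 37.8]
tcp_rot: [0.001, 0.754, 0.657, 0.001]
wrist_force: [0.1, -0.4, 0.1]
gripper_width: 0.454
grasp_force: 0.0
[-2.462 -0.222 12.792]
```

```bash
echo '[{"z":0.55},{},{},{}]' > next.json && python3 shift.py next.json 0.45; echo '[{},{},{},{},{},{}]' > next.json && python3 shift.py next.json 0 40
```

```text
clock: 3.7
tool_pos: [563.1, 150.5, 25.2]
tcp_rot: [-0.0, 0.754, 0.657, -0.0]
wrist_force: [-0.7, -1.0, -0.2]
gripper_width: 0.45
grasp_force: 0.0
clock: 4.2
tool_pos: [563.6, 150.6, 25.7]
tcp_rot: [0.0, 0.754, 0.657, 0.0]
wrist_force: [-0.4, 0.1, 1.9]
gripper_width: 0.198
grasp_force: 40.1
```

```bash
echo '[{"z":-1},{"z":-2},{"z":-2},{"z":-2},{"z":-2},{}]' > next.json && python3 shift.py next.json
echo '[{"x":1.3,"y":-1.5},{"x":1.3,"y":-1.5},{"x":1.3,"y":-1.5},{"x":1.3,"y":-1.5},{"x":1.3,"y":-1.5},{"x":1.3,"y":-1.5},{}]' > next.json && python3 shift.py next.json
echo '[{"az":-0.5},{"az":-0.5},{"az":-0.5},{"az":-0.5},{"az":-0.5},{"az":-0.5},{"az":-0.5}]' > next.json && python3 shift.py next.json
echo '[{"az":-0.5},{"az":-0.5},{"az":-0.5},{"az":-0.5},{"az":-0.5},{"az":-0.5},{"az":-0.1},{}]' > next.json && python3 shift.py next.json
python3 -c "
from h import *
print(rel([406,330,15]))"
```

```text
clock: 4.7
tool_pos: [567.9, 151.2, 215.8]
tcp_rot: [0.005, 0.754, 0.657, 0.007]
wrist_force: [1.7, -0.1, 0.6]
gripper_width: 0.192
grasp_force: 39.9
clock: 5.28
tool_pos: [401.7, 333.6, 204.6]
tcp_rot: [-0.001, 0.752, 0.659, -0.001]
wrist_force: [-0.8, 0.1, -0.8]
gripper_width: 0.193
grasp_force: 39.9
clock: 5.87
tool_pos: [406.4, 329.5, 204.7]
tcp_rot: [-0.0, 0.402, 0.916, -0.0]
wrist_force: [0.0, 0.5, -0.6]
gripper_width: 0.194
grasp_force: 39.9
clock: 6.53
tool_pos: [406.4, 329.6, 204.9]
tcp_rot: [-0.0, 0.03, 1.0, -0.0]
wrist_force: [0.7, 0.5, -0.4]
gripper_width: 0.19
grasp_force: 39.9
[  0.294   0.473 189.868]
```

```bash
echo '[{"z":2},{"z":2},{"z":2},{"z":2},{"z":1},{"z":0.5},{},{}]' > next.json && python3 shift.py next.json
echo '[{"z":0.05},{},{}]' > next.json && python3 shift.py next.json
```

```text
clock: 7.2
tool_pos: [407.0, 330.1, 15.6]
tcp_rot: [0.0, 0.03, 1.0, 0.0]
wrist_force: [-0.2, 0.6, -0.1]
gripper_width: 0.191
grasp_force: 45.2
clock: 7.45
tool_pos: [407.0, 330.3, 15.3]
tcp_rot: [0.001, 0.03, 1.0, 0.0]
wrist_force: [1.4, 0.4, 0.4]
gripper_width: 0.194
grasp_force: 45.2
```

```bash
echo '[{"z":0.05},{},{}]' > next.json && python3 shift.py next.json
echo '[{},{},{}]' > next.json && python3 shift.py next.json 0.45
echo '[{"z":-0.75},{"z":-2},{"z":-2},{"z":-2},{"z":-2},{"z":-2},{"z":-0.5},{}]' > next.json && python3 shift.py next.json
echo '[{"az":0.5},{"az":0.5},{"az":0.5},{"az":0.5},{"az":0.5},{"az":0.5},{"az":0.5}]' > next.json && python3 shift.py next.json 1.0
echo '[{"az":0.5},{"az":0.5},{"az":0.5},{"az":0.5},{"az":0.5},{"az":0.368}]' > next.json && python3 shift.py next.json
echo '[{"x":-1.9,"y":0.25},{"x":-1.9,"y":0.25},{"x":-1.9,"y":0.25},{"x":-1.9,"y":0.25},{"x":-1.9,"y":0.25},{"x":-1.9,"y":0.25}]' > next.json && python3 shift.py next.json
echo '[{"x":-1.9,"y":0.25},{"x":-1.9,"y":0.25},{"x":-1.9,"y":0.25},{"x":-1.9,"y":0.25},{"x":-1.9,"y":0.25},{},{},{}]' > next.json && python3 shift.py next.json
python3 - <<'E'
from h import *
im,s=snap("wrist","w3"); print(s["tool_pos"],s["joint_pos"])
np.save("w3.npy",np.r_[s["tool_pos"],s["tcp_rot"]])
E
```

```text
clock: 7.7
tool_pos: [406.4, 329.9, 13.5]
tcp_rot: [0.0, 0.029, 1.0, 0.0]
wrist_force: [0.6, -0.1, 0.0]
gripper_width: 0.196
grasp_force: 45.2
clock: 7.95
tool_pos: [406.4, 329.9, 13.3]
tcp_rot: [0.0, 0.029, 1.0, 0.0]
wrist_force: [0.6, -0.4, -0.1]
gripper_width: 0.453
grasp_force: 0.0
clock: 8.62
tool_pos: [408.5, 331.1, 243.6]
tcp_rot: [0.004, 0.029, 1.0, 0.002]
wrist_force: [0.4, -0.3, -0.7]
gripper_width: 0.45
grasp_force: 0.0
clock: 9.2
tool_pos: [405.2, 329.2, 235.1]
tcp_rot: [-0.001, 0.453, 0.892, -0.002]
wrist_force: [-0.1, -0.7, -0.7]
gripper_width: 1.002
grasp_force: 0.0
clock: 9.7
tool_pos: [405.2, 329.2, 235.1]
tcp_rot: [-0.001, 0.737, 0.676, -0.002]
wrist_force: [-0.9, -0.5, 0.2]
gripper_width: 1.003
grasp_force: 0.0
clock: 10.2
tool_pos: [416.5, 98.7, 235.6]
tcp_rot: [-0.001, 0.735, 0.678, -0.002]
wrist_force: [1.5, -0.1, -0.1]
gripper_width: 1.001
grasp_force: 0.0
clock: 10.87
tool_pos: [426.9, -90.5, 236.3]
tcp_rot: [-0.002, 0.735, 0.678, -0.001]
wrist_force: [0.7, 0.3, 1.4]
gripper_width: 0.999
grasp_force: 0.0
[426.874 -90.519 236.286] [-0.443 -0.259  2.139  0.001  1.265 -0.362]
```

View pics/w3.png

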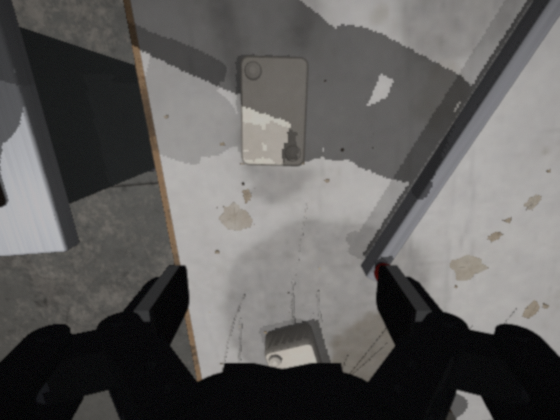

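Block 1's top face is seen at corners (241,56), (307,58), (305,165) and (242,164). Block 2 is just visible at the bottom, and the bar's end with the red knob is at ~(378,268).

Run:
```python
from h import *
a=np.load("w3.npy"); w=cam("wrist",dict(tool_pos=a[:3],tcp_rot=a[3:])); t,s=cam("top"),cam("scene")
T=lambda u,v:(t,(u/2.5+110-.3,v/2.5+145-.3)); S=lambda u,v:(s,(u/3+170-.33,v/3+120-.33)); W=lambda u,v:(w,(u,v))
wc=[(241,56),(307,58),(305,165),(242,164)]; tc=[(392,252),(388,305),(473,311),(477,257)]
tc=[(388,305),(392,252),(477,257),(473,311)]
for p,q in zip(wc,tc): print(tri([W(*p),T(*q)]), atz(w,p,42))
P=np.array([atz(w,p,42) for p in wc]); print(P.mean(0), cv2.minAreaRect(P[:,:2].astype(np.float32)), rel(P.mean(0)))
```

```text
[397.699  38.707  30.169] [399.113  36.833  42.   ]
[462.261  33.929  16.251] [460.18   30.111  42.   ]
[453.417 -70.969  30.768] [452.233 -69.331  42.   ]
[388.459 -64.007  39.319] [388.274 -63.122  42.   ]
[424.95  -16.377  42.   ] ((425.1101989746094, -16.194351196289062), (100.53416442871094, 64.25958251953125), 84.45527648925781) [ 72.944  -7.425 194.828]
```

In the tool's units: 40 mm is 2, 36.5 mm is 1.825.

```bash
echo '[{"x":1.825,"y":-0.185},{"x":1.825,"y":-0.185},{"z":2},{"z":2},{"z":2},{"z":1.5},{},{}]' > next.json && python3 shift.py next.json 1.0
python3 - <<'E'
from h import *
im,s=snap("wrist","w4"); print(rel([425,-16.3,12]), s["joint_pos"])
E
```

```text
clock: 11.58
tool_pos: [424.6, -16.0, 86.9]
tcp_rot: [-0.002, 0.734, 0.679, -0.001]
wrist_force: [0.5, -0.3, 0.6]
gripper_width: 1.003
grasp_force: 0.0
[ 0.435 -1.651 77.063] [-0.277 -0.077  2.285  0.     0.939 -0.2  ]
```

View pics/w4.png

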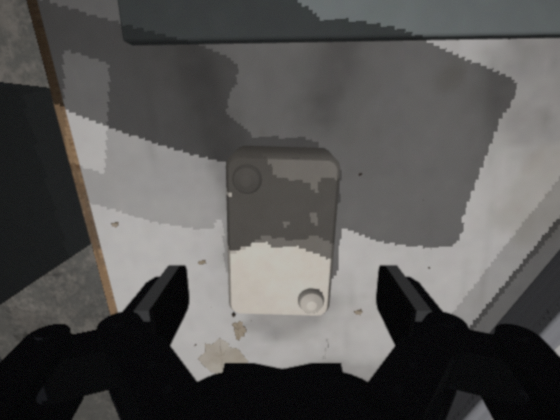

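Block 1 sits centred between the fingers (columns 230–333, finger mid ~283). I'll descend and grip.

In the tool's units: 35 mm is 1.75, 30 mm is 1.5.

```bash
echo '[{"z":1.75},{"z":1.5},{"z":0.5},{},{}]' > next.json && python3 shift.py next.json 1.0
echo '[{},{},{},{},{},{}]' > next.json && python3 shift.py next.json 0 70
```

```text
clock: 12.05
tool_pos: [427.8, -18.0, 15.1]
tcp_rot: [0.001, 0.735, 0.678, 0.001]
wrist_force: [-0.2, 0.5, -0.0]
gripper_width: 0.998
grasp_force: 0.0
clock: 12.55
tool_pos: [427.4, -18.1, 15.6]
tcp_rot: [0.001, 0.735, 0.678, 0.0]
wrist_force: [-2.7, 0.5, 6.4]
gripper_width: 0.762
grasp_force: 79.7
```

```bash
echo '[{"z":-1},{"z":-2},{"z":-2},{"z":-1.5,"az":-0.064},{}]' > next.json && python3 shift.py next.json
echo '[{"x":1.315,"y":1.115},{"x":1.315,"y":1.115},{"x":1.315,"y":1.115},{"x":1.315,"y":1.115},{"x":1.315,"y":1.115},{"x":1.315,"y":1.115},{"x":1.315,"y":1.115},{}]' > next.json && python3 shift.py next.json
echo '[{"z":2},{"z":2},{"z":0.75},{},{}]' > next.json && python3 shift.py next.json
python3 - <<'E'
from h import *
im,s=snap("wrist","w5"); np.save("w5.npy",np.r_[s["tool_pos"],s["tcp_rot"]]); print(s["tool_pos"],rel([595,155.7,27.6]))
E
```

```text
clock: 12.97
tool_pos: [431.1, -19.0, 151.5]
tcp_rot: [0.007, 0.729, 0.684, 0.004]
wrist_force: [2.0, -0.7, -4.0]
gripper_width: 0.761
grasp_force: 80.7
clock: 13.63
tool_pos: [596.6, 159.7, 142.0]
tcp_rot: [0.0, 0.729, 0.685, 0.002]
wrist_force: [-0.9, 0.3, -2.8]
gripper_width: 0.765
grasp_force: 84.3
clock: 14.05
tool_pos: [592.1, 155.7, 46.3]
tcp_rot: [-0.001, 0.729, 0.684, -0.002]
wrist_force: [0.8, 0.0, -3.2]
gripper_width: 0.762
grasp_force: 84.0
[592.137 155.666  46.303] [-0.094  0.859 21.082]
```

View pics/w5.png

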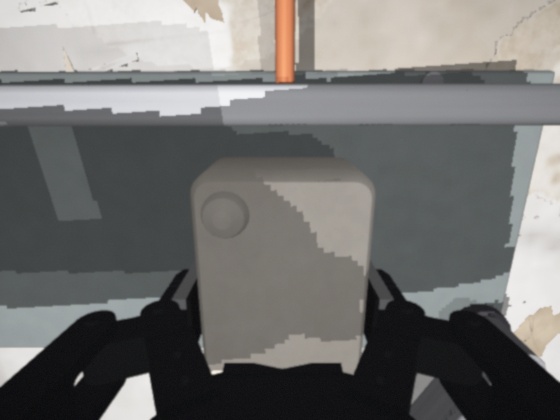

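The block is held square, with its far edge at row ~160–182. The fence lies exactly horizontal in the image (base at row 124), so the yaw matches.

Run:
```python
from h import *
a=np.load("w5.npy"); w=cam("wrist",dict(tool_pos=a[:3],tcp_rot=a[3:]))
print("fence base",atz(w,(130,124),12),atz(w,(283,124),12),atz(w,(450,124),12)," top inner",atz(w,(400,124),62))
print("block far edge",atz(w,(283,182),72.7),atz(w,(283,160),69)); print("bed +x edge",atz(w,(512,150),12),atz(w,(500,280),12))
```

```text
fence base [521.086 228.203  12.   ] [597.765 223.23   12.   ] [681.142 217.823  12.   ]  top inner [638.809 222.045  62.   ]
block far edge [596.772 206.267  72.7  ] [597.205 213.097  69.   ]
bed +x edge [713.821 202.83   12.   ] [717.379 128.154  12.   ]
```

In the tool's units: 12 mm is 0.6, 6 mm is 0.3.

```bash
echo '[{"z":0.6},{"z":0.3},{},{}]' > next.json && python3 shift.py next.json
echo '[{"x":0.2},{},{}]' > next.json && python3 shift.py next.json
```

```text
clock: 14.43
tool_pos: [593.7, 155.9, 30.4]
tcp_rot: [-0.0, 0.729, 0.684, -0.0]
wrist_force: [0.2, -0.4, -4.8]
gripper_width: 0.765
grasp_force: 84.3
clock: 14.68
tool_pos: [594.5, 160.3, 30.9]
tcp_rot: [0.0, 0.729, 0.684, 0.0]
wrist_force: [-0.3, -0.7, -3.7]
gripper_width: 0.762
grasp_force: 84.3
```

```bash
echo '[{"z":0.1},{"x":0.15},{},{}]' > next.json && python3 shift.py next.json
echo '[{"x":0.1},{},{}]' > next.json && python3 shift.py next.json
echo '[{"x":0.1},{},{}]' > next.json && python3 shift.py next.json
```

```text
clock: 15.02
tool_pos: [594.2, 163.1, 28.3]
tcp_rot: [-0.0, 0.729, 0.684, -0.0]
wrist_force: [-0.8, -0.3, -4.2]
gripper_width: 0.763
grasp_force: 84.3
clock: 15.27
tool_pos: [594.4, 165.0, 28.3]
tcp_rot: [0.0, 0.729, 0.684, 0.0]
wrist_force: [-0.5, 0.2, -3.6]
gripper_width: 0.76
grasp_force: 84.3
clock: 15.52
tool_pos: [594.5, 167.0, 28.3]
tcp_rot: [-0.0, 0.729, 0.684, -0.0]
wrist_force: [-0.7, -0.0, -3.5]
gripper_width: 0.756
grasp_force: 84.3
```

```bash
echo '[{"x":0.075},{},{}]' > next.json && python3 shift.py next.json
echo '[{"x":0.05},{},{}]' > next.json && python3 shift.py next.json
```

```text
clock: 15.77
tool_pos: [594.6, 168.5, 28.3]
tcp_rot: [-0.0, 0.729, 0.684, -0.0]
wrist_force: [-0.4, -0.0, -4.4]
gripper_width: 0.762
grasp_force: 84.3
clock: 16.02
tool_pos: [594.6, 169.5, 28.3]
tcp_rot: [-0.0, 0.729, 0.684, -0.0]
wrist_force: [-0.6, -0.4, -4.3]
gripper_width: 0.76
grasp_force: 84.3
```

```bash
echo '[{"x":0.05},{},{}]' > next.json && python3 shift.py next.json
echo '[{"x":0.05},{},{}]' > next.json && python3 shift.py next.json
python3 - <<'E'
from h import *
im,s=snap("wrist","w6",(120,60,450,260),2); np.save("w6.npy",np.r_[s["tool_pos"],s["tcp_rot"]])
E
```

```text
clock: 16.27
tool_pos: [594.7, 169.9, 28.3]
tcp_rot: [0.0, 0.729, 0.684, -0.0]
wrist_force: [-0.1, -2.9, -3.0]
gripper_width: 0.764
grasp_force: 84.4
clock: 16.52
tool_pos: [594.8, 169.9, 28.4]
tcp_rot: [0.001, 0.729, 0.685, -0.001]
wrist_force: [0.5, -5.7, -2.7]
gripper_width: 0.759
grasp_force: 84.5
```

View pics/w6.png

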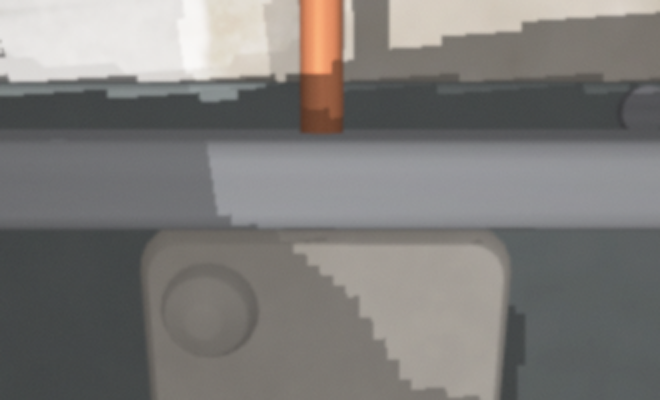

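The block now touches the fence (wrist fy rose to −5.7 N, and the picture shows its edge meeting the fence). I'll back off 0.5 mm, set it down and release, then go look at block 2.

Units first: shifts go in units of 20 mm and turns go in units of 0.25 rad. So -1.5 mm is -0.075, 1 mm is 0.05.

```bash
echo '[{"x":-0.075},{"z":0.05},{},{}]' > next.json && python3 shift.py next.json
echo '[{},{},{},{}]' > next.json && python3 shift.py next.json 1.0
echo '[{"z":-1},{"z":-2},{"z":-2},{"z":-2},{"z":-2},{"z":-1.4},{"az":-0.48},{"az":-0.412}]' > next.json && python3 shift.py next.json
echo '[{"x":-1.825,"y":-0.82},{"x":-1.825,"y":-0.82},{"x":-1.825,"y":-0.82},{"x":-1.825,"y":-0.82},{"x":-1.825,"y":-0.82},{"x":-1.825,"y":-0.82},{"x":-1.825,"y":-0.82},{"x":-1.825,"y":-0.82}]' > next.json && python3 shift.py next.json
echo '[{"x":-1.825,"y":-0.82},{"x":-1.825,"y":-0.82},{"x":-1.825,"y":-0.82},{"x":-1.825,"y":-0.82},{"x":-1.825,"y":-0.82},{"x":-1.825,"y":-0.82},{"x":-1.825,"y":-0.82},{}]' > next.json && python3 shift.py next.json
echo '[{},{}]' > next.json && python3 shift.py next.json
python3 - <<'E'
from h import *
im,s=snap("wrist","w7"); np.save("w7.npy",np.r_[s["tool_pos"],s["tcp_rot"]])
E
```

```text
clock: 16.9
tool_pos: [595.0, 169.9, 27.7]
tcp_rot: [0.0, 0.729, 0.684, 0.0]
wrist_force: [1.0, -2.1, -1.0]
gripper_width: 0.762
grasp_force: 84.5
clock: 17.23
tool_pos: [595.2, 170.3, 28.0]
tcp_rot: [0.0, 0.729, 0.684, 0.001]
wrist_force: [-0.1, 0.2, -0.5]
gripper_width: 1.003
grasp_force: 0.0
clock: 17.9
tool_pos: [596.4, 170.5, 239.8]
tcp_rot: [0.003, 0.647, 0.763, 0.003]
wrist_force: [0.9, -0.5, -1.2]
gripper_width: 1.002
grasp_force: 0.0
clock: 18.57
tool_pos: [510.7, -140.6, 235.9]
tcp_rot: [0.001, 0.649, 0.761, 0.0]
wrist_force: [0.9, 0.1, 0.2]
gripper_width: 1.0
grasp_force: 0.0
clock: 19.23
tool_pos: [436.4, -415.7, 235.7]
tcp_rot: [0.001, 0.651, 0.759, -0.001]
wrist_force: [-0.1, -0.0, -0.2]
gripper_width: 0.998
grasp_force: 0.0
clock: 19.4
tool_pos: [438.5, -409.3, 235.2]
tcp_rot: [-0.0, 0.649, 0.761, 0.0]
wrist_force: [-0.5, 1.0, 0.5]
gripper_width: 1.0
grasp_force: 0.0
```

View pics/w7.png

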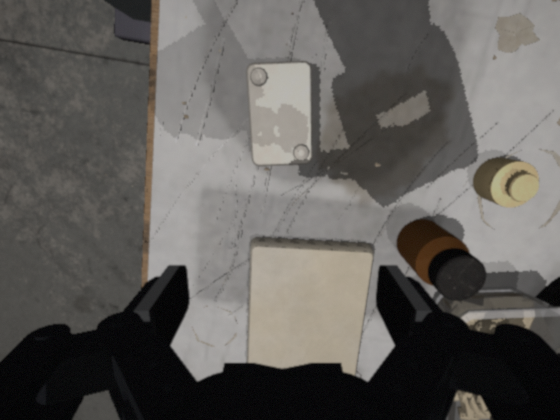

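Block 2's top face is at (250,64), (311,62), (312,162) and (254,164); the jar and weight are to the right, well clear.

Run:
```python
from h import *
a=np.load("w7.npy"); w=cam("wrist",dict(tool_pos=a[:3],tcp_rot=a[3:]))
t=cam("top")
T=lambda u,v:(t,(u/2.5+110-.3,v/2.5+145-.3))
wc=[(250,64),(311,62),(312,162),(254,164)]
P=np.array([atz(w,p,40) for p in wc]); c=P.mean(0); print(c, cv2.minAreaRect(P[:,:2].astype(np.float32)), rel(c))
print("center tri",tri([(w,np.mean(wc,0)),T(700.5,275)]))
```

```text
[ 427.729 -338.597   40.   ] ((427.316162109375, -338.61541748046875), (59.26010513305664, 93.85328674316406), 11.016695976257324) [ 70.732   0.14  195.266]
center tri [ 427.562 -336.635   46.333]
```

In the tool's units: 40 mm is 2, 35.5 mm is 1.775, -0.015 rad is -0.06.

```bash
echo '[{"x":1.775,"az":-0.06},{"x":1.775},{"z":2},{"z":2},{"z":2},{"z":1.5},{},{}]' > next.json && python3 shift.py next.json 1.0
python3 -c "
from h import *
print(rel([427.6,-338.3,15]))"
echo '[{"z":1.75},{"z":1.25},{"z":0.5},{},{}]' > next.json && python3 shift.py next.json
echo '[{},{},{},{},{},{}]' > next.json && python3 shift.py next.json 0 70
```

```text
clock: 20.12
tool_pos: [426.4, -337.3, 84.2]
tcp_rot: [-0.002, 0.642, 0.767, 0.0]
wrist_force: [1.1, -0.3, 1.6]
gripper_width: 1.0
grasp_force: 0.0
[-1.413  1.123 69.154]
clock: 20.53
tool_pos: [427.9, -340.5, 17.4]
tcp_rot: [0.001, 0.643, 0.766, -0.0]
wrist_force: [0.8, -0.2, 0.2]
gripper_width: 1.0
grasp_force: 0.0
clock: 21.03
tool_pos: [428.1, -341.4, 18.3]
tcp_rot: [0.002, 0.643, 0.766, -0.001]
wrist_force: [-1.1, 0.9, 6.7]
gripper_width: 0.738
grasp_force: 79.9
```

```bash
echo '[{"z":-1},{"z":-2},{"z":-2},{"z":-1.5},{"az":0.48},{"az":0.472},{},{}]' > next.json && python3 shift.py next.json
echo '[{"x":1.945,"y":0.06},{"x":1.945,"y":0.06},{"x":1.945,"y":0.06},{"x":1.945,"y":0.06},{"x":1.945,"y":0.06},{"x":1.945,"y":0.06},{"x":1.945,"y":0.06}]' > next.json && python3 shift.py next.json
echo '[{"x":1.945,"y":0.06},{"x":1.945,"y":0.06},{"x":1.945,"y":0.06},{"x":1.945,"y":0.06},{"x":1.945,"y":0.06},{"x":1.945,"y":0.06},{},{}]' > next.json && python3 shift.py next.json
echo '[{"z":2},{"z":2},{"z":1},{},{}]' > next.json && python3 shift.py next.json
python3 - <<'E'
from h import *
im,s=snap("wrist","w8"); print(s["tool_pos"],rel([475.5,163,32]))
E
```

```text
clock: 21.7
tool_pos: [426.3, -339.1, 145.0]
tcp_rot: [-0.0, 0.728, 0.685, 0.0]
wrist_force: [0.2, 0.2, -3.5]
gripper_width: 0.732
grasp_force: 78.7
clock: 22.28
tool_pos: [451.7, -66.4, 144.6]
tcp_rot: [-0.001, 0.729, 0.685, -0.0]
wrist_force: [1.1, 0.7, -3.8]
gripper_width: 0.737
grasp_force: 78.7
clock: 22.95
tool_pos: [473.7, 165.9, 144.5]
tcp_rot: [-0.0, 0.727, 0.687, -0.001]
wrist_force: [-0.1, -0.0, -3.9]
gripper_width: 0.733
grasp_force: 78.8
clock: 23.37
tool_pos: [473.4, 162.8, 44.0]
tcp_rot: [-0.001, 0.73, 0.684, -0.002]
wrist_force: [0.7, 0.4, -2.9]
gripper_width: 0.742
grasp_force: 78.7
[473.394 162.804  43.989] [-0.211  0.196 13.941]
```

View pics/w8.png

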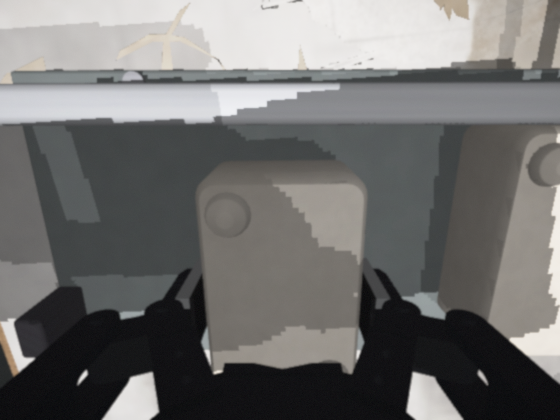

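Block 2 is held square over the bed (columns 197–365), with the fence base at row 124. Block 1 stands against the fence at the right. I'll lower it and push to the fence.

```bash
echo '[{"z":0.5},{"z":0.1},{"x":0.2},{"x":0.2},{},{}]' > next.json && python3 shift.py next.json
echo '[{"x":0.15},{},{}]' > next.json && python3 shift.py next.json
echo '[{"x":0.1},{},{}]' > next.json && python3 shift.py next.json
echo '[{"x":0.05},{},{}]' > next.json && python3 shift.py next.json
echo '[{"x":0.05},{},{}]' > next.json && python3 shift.py next.json
```

```text
clock: 23.92
tool_pos: [475.5, 172.5, 33.9]
tcp_rot: [0.0, 0.729, 0.684, 0.0]
wrist_force: [0.2, -0.7, -3.9]
gripper_width: 0.735
grasp_force: 78.8
clock: 24.17
tool_pos: [475.4, 175.2, 33.4]
tcp_rot: [0.0, 0.729, 0.684, 0.0]
wrist_force: [-0.4, 0.4, -4.2]
gripper_width: 0.737
grasp_force: 78.8
clock: 24.42
tool_pos: [475.4, 177.1, 33.3]
tcp_rot: [0.0, 0.729, 0.684, -0.0]
wrist_force: [0.1, -0.8, -3.4]
gripper_width: 0.734
grasp_force: 78.8
clock: 24.67
tool_pos: [475.5, 178.0, 33.3]
tcp_rot: [-0.0, 0.729, 0.684, -0.0]
wrist_force: [0.1, -0.8, -3.7]
gripper_width: 0.738
grasp_force: 78.9
clock: 24.92
tool_pos: [475.6, 179.0, 33.3]
tcp_rot: [0.0, 0.729, 0.684, -0.0]
wrist_force: [0.7, -1.7, -3.8]
gripper_width: 0.735
grasp_force: 79.0
```

```bash
echo '[{"x":-0.035},{"z":0.125},{},{}]' > next.json && python3 shift.py next.json
echo '[{},{},{},{}]' > next.json && python3 shift.py next.json 1.0
echo '[{"z":-1},{"z":-2},{"z":-2},{}]' > next.json && python3 shift.py next.json
echo '[{"x":-1.83,"y":0.775},{"x":-1.83,"y":0.775},{"x":-1.83,"y":0.775},{"x":-1.83,"y":0.775},{"x":-1.83,"y":0.775},{"x":-1.83,"y":0.775},{"x":-1.83,"y":0.775},{"x":-1.83,"y":0.775}]' > next.json && python3 shift.py next.json 0
echo '[{"x":-1.83,"y":0.775},{},{}]' > next.json && python3 shift.py next.json
python3 - <<'E'
from h import *
t,_=snap("top","t2",(110,145,370,305),2.5); s,_=snap("scene","s2",(170,130,400,260),2.5)
a=cv2.imread("pics/t2.png");b=cv2.imread("pics/s2.png")
a=cv2.resize(a,None,fx=.73,fy=.73);a=cv2.copyMakeBorder(a,0,0,0,0,0)
c=np.zeros((a.shape[0]+b.shape[0],max(a.shape[1],b.shape[1]),3),np.uint8);c[:a.shape[0],:a.shape[1]]=a;c[a.shape[0]:,:b.shape[1]]=b
print(c.shape);cv2.imwrite("pics/m2.png",c)
pin=np.array([709,99.]);prev=None
st=bot.state();print(st["tool_pos"],st["tcp_rot"])
M=q2R(st["tcp_rot"]);cur=st["tool_pos"][:2]
for th,off,r in [(1.07,40,280),(1.0,22,280),(.9,20,280),(.8,20,280),(.7,20,280),(.6,19,280),(.5,19,280),(.4,19,280),(.3,19,280),(.2,19,280),(.1,19,280),(.05,19,280),(0,19,280)]:
    f=3.0776+th;p=pin+r*np.array([np.cos(f),np.sin(f)])+off*np.array([-np.sin(f),np.cos(f)])
    d=M.T@np.r_[p-cur,0];print(th,p,d[:2]);cur=p
E
```

```text
clock: 25.25
tool_pos: [475.4, 178.3, 30.6]
tcp_rot: [-0.0, 0.729, 0.684, -0.0]
wrist_force: [1.2, -0.6, -3.4]
gripper_width: 0.739
grasp_force: 79.0
clock: 25.58
tool_pos: [476.2, 178.4, 31.5]
tcp_rot: [0.0, 0.729, 0.684, 0.001]
wrist_force: [-0.2, -0.6, -0.3]
gripper_width: 1.002
grasp_force: 0.0
clock: 25.92
tool_pos: [481.2, 179.4, 139.9]
tcp_rot: [0.005, 0.729, 0.684, 0.007]
wrist_force: [1.5, 0.6, 1.4]
gripper_width: 1.001
grasp_force: 0.0
clock: 26.58
tool_pos: [581.1, -123.9, 131.1]
tcp_rot: [0.0, 0.729, 0.684, 0.0]
wrist_force: [0.9, 0.6, 0.1]
gripper_width: 0.002
grasp_force: 0.0
clock: 26.83
tool_pos: [594.2, -161.5, 131.0]
tcp_rot: [0.0, 0.731, 0.683, 0.0]
wrist_force: [0.0, 0.3, -0.9]
gripper_width: -0.001
grasp_force: 0.0
(617, 575, 3)
[ 593.308 -158.804  130.457] [-0.001  0.729  0.684 -0.   ]
1.07 [ 592.922 -158.926] [-0.147 -0.378]
1.0 [ 560.672 -139.501] [ 17.315 -33.429]
0.9 [ 536.119 -122.161] [ 15.729 -25.615]
0.8 [ 514.903 -103.797] [ 16.965 -22.35 ]
0.7 [495.627 -83.406] [ 19.112 -20.545]
0.6 [477.972 -60.333] [ 21.892 -19.099]
0.5 [463.22  -36.473] [ 22.865 -16.253]
0.4 [450.923 -11.259] [ 24.373 -13.889]
0.3 [441.204  15.056] [ 25.638 -11.387]
0.2 [434.162  42.211] [26.646 -8.77 ]
0.1 [429.865  69.932] [27.389 -6.066]
0.05 [428.762  83.92 ] [13.888 -1.999]
0 [428.358  97.945] [13.97  -1.303]
```

View pics/m2.png

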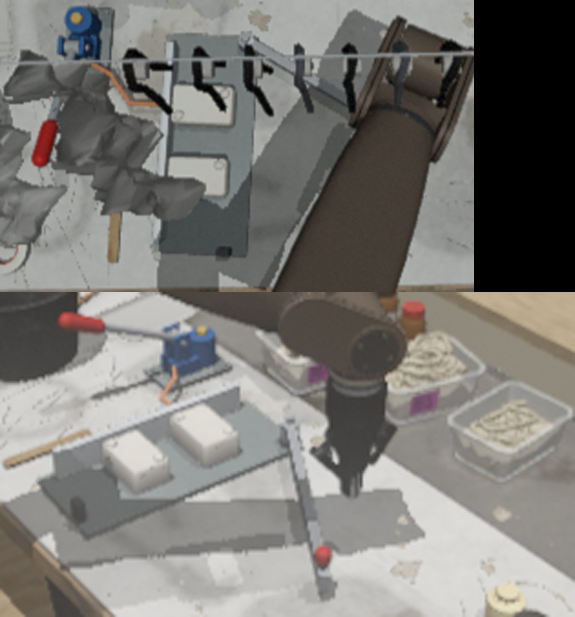

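Both blocks stand square against the fence and the stick lies on the bench behind the bed at about (115,235) in the top part. The bar is still open, and the closed fingers are on its outer side. I'll go down and start sweeping.

```bash
echo '[{"z":2},{"z":2},{"z":1},{},{}]' > next.json && python3 shift.py next.json 0
echo '[{"x":0.865,"y":-1.67},{"x":0.4,"y":-0.65},{"x":0.4,"y":-0.65},{"x":0.425,"y":-0.55},{"x":0.425,"y":-0.55},{"x":0.475,"y":-0.5},{"x":0.475,"y":-0.5},{}]' > next.json && python3 shift.py next.json
python3 -c "
from h import *
print(rel([495.6,-83.4,30]))"
```

```text
clock: 27.35
tool_pos: [592.5, -157.3, 29.7]
tcp_rot: [-0.002, 0.729, 0.685, -0.001]
wrist_force: [0.4, 0.6, 0.0]
gripper_width: -0.0
grasp_force: 0.0
clock: 28.02
tool_pos: [497.3, -82.3, 33.4]
tcp_rot: [0.002, 0.729, 0.685, 0.001]
wrist_force: [0.5, 1.1, 0.1]
gripper_width: -0.002
grasp_force: 0.0
[-1.21  -1.634  3.362]
```

In the tool's units: 13 mm is 0.65, 12 mm is 0.6.

```bash
echo '[{"x":0.55,"y":-0.5},{"x":0.55,"y":-0.5},{"x":0.575,"y":-0.4},{"x":0.575,"y":-0.4},{"x":0.6,"y":-0.35},{"x":0.6,"y":-0.35},{"x":0.65,"y":-0.275},{"x":0.65,"y":-0.275}]' > next.json && python3 shift.py next.json
echo '[{"x":0.65,"y":-0.225},{"x":0.65,"y":-0.225},{"x":0.675,"y":-0.15},{"x":0.675,"y":-0.15},{"x":0.35,"y":-0.05},{},{}]' > next.json && python3 shift.py next.json
echo '[{"x":0.35,"y":-0.05},{},{}]' > next.json && python3 shift.py next.json
python3 -c "
from h import *
print(rel([428.4,98,30]),bot.state()['joint_pos'])"
```

```text
clock: 28.68
tool_pos: [441.9, 16.1, 31.1]
tcp_rot: [0.0, 0.729, 0.684, 0.0]
wrist_force: [1.5, -1.6, -0.2]
gripper_width: -0.001
grasp_force: 0.8
clock: 29.27
tool_pos: [429.2, 76.5, 30.5]
tcp_rot: [-0.001, 0.729, 0.685, -0.001]
wrist_force: [-0.6, 0.2, -0.4]
gripper_width: 0.004
grasp_force: 0.0
clock: 29.52
tool_pos: [429.2, 83.0, 30.7]
tcp_rot: [-0.0, 0.729, 0.684, -0.0]
wrist_force: [0.1, 0.0, -0.4]
gripper_width: 0.0
grasp_force: 0.0
[14.924 -1.804  0.658] [-0.042  0.065  2.276  0.     0.801  0.022]
```

```bash
echo '[{"x":0.25},{"x":0.25},{},{}]' > next.json && python3 shift.py next.json
echo '[{"x":0.15},{},{}]' > next.json && python3 shift.py next.json
echo '[{"x":0.1},{},{}]' > next.json && python3 shift.py next.json
```

```text
clock: 29.85
tool_pos: [430.2, 93.3, 30.8]
tcp_rot: [-0.0, 0.729, 0.684, 0.0]
wrist_force: [-0.5, 0.6, 0.4]
gripper_width: -0.002
grasp_force: 0.0
clock: 30.1
tool_pos: [430.4, 96.0, 30.8]
tcp_rot: [0.0, 0.729, 0.684, 0.0]
wrist_force: [0.4, -1.4, -0.9]
gripper_width: 0.003
grasp_force: 0.6
clock: 30.35
tool_pos: [430.4, 96.1, 30.9]
tcp_rot: [0.001, 0.729, 0.685, -0.002]
wrist_force: [-0.9, -11.1, 0.9]
gripper_width: 0.0
grasp_force: 5.3
```

Run:
```python
from h import *
# look for red knob in scene and top
for n in ("scene","top"):
    im=bot.capture(n).astype(int); m=((im[:,:,0]>130)&(im[:,:,1]<80)&(im[:,:,2]<80)).astype(np.uint8)
    k,l,st,c=cv2.connectedComponentsWithStats(m); print(n,[(c[i].round(1),st[i,4]) for i in range(1,k) if st[i,4]>8])
    print("home knob expected",proj(cam(n),[374.7,120.6,68]), "at .1:",proj(cam(n),[709+335*np.cos(3.1776),99+335*np.sin(3.1776),68]))
```

```text
scene [(array([334.2, 138.3]), np.int32(9))]
home knob expected [208.76  207.818] at .1: [213.837 212.506]
top [(array([132.4, 224.9]), np.int32(72)), (array([523.1, 271.9]), np.int32(404))]
home knob expected [236.282 275.202] at .1: [247.668 275.201]
```

Contact at TCP y = 96 with −11 N, which is the bar on its stop (97.9 predicted). I'll back off and go over the lever grip.

In the tool's units: -40 mm is -2, -20 mm is -1.

```bash
echo '[{"x":-0.25},{"x":-1},{},{"z":-2},{"z":-2},{"z":-2},{"z":-2},{"z":-2}]' > next.json && python3 shift.py next.json
echo '[{"x":2.01,"y":0.415},{"x":2.01,"y":0.415},{"x":2.01,"y":0.415},{"x":2.01,"y":0.415},{"x":2.01,"y":0.415},{"x":2.01,"y":0.415},{"x":2.01,"y":0.415},{"x":2.01,"y":0.415}]' > next.json && python3 shift.py next.json 0
echo '[{},{},{}]' > next.json && python3 shift.py next.json
python3 - <<'E'
from h import *
print(rel([517.2,392.9,183]))
for n in ("scene","top"):
    im=bot.capture(n); cv2.imwrite(f"pics/{n}3_raw.png",im[:,:,::-1]); im=im.astype(int); m=((im[:,:,0]>100)&(im[:,:,1]<.5*im[:,:,0])&(im[:,:,2]<.5*im[:,:,0])).astype(np.uint8)
    k,l,st,c=cv2.connectedComponentsWithStats(m); print(n,[(c[i].round(1),st[i,4]) for i in range(1,k) if st[i,4]>8])
s=bot.state(); im=bot.capture("wrist"); cv2.imwrite("pics/w9.png",im[:,:,::-1]); im=im.astype(int); w=cam("wrist",s)
m=((im[:,:,0]>80)&(im[:,:,1]<.5*im[:,:,0])&(im[:,:,2]<.5*im[:,:,0])).astype(np.uint8)
k,l,st,c=cv2.connectedComponentsWithStats(m)
for i in range(1,k):
    if st[i,4]>30:
        ys,xs=np.where(l==i); print(st[i],c[i],cv2.minAreaRect(np.c_[xs,ys].astype(np.float32)),atz(w,c[i],158))
print("expect grip centre px",proj(w,[524.2,392.5,158]))
E
```

```text
clock: 31.12
tool_pos: [428.4, 73.7, 232.8]
tcp_rot: [-0.0, 0.729, 0.684, 0.001]
wrist_force: [1.7, -0.1, 0.3]
gripper_width: 0.003
grasp_force: 0.0
clock: 31.78
tool_pos: [515.3, 392.6, 230.6]
tcp_rot: [-0.001, 0.729, 0.684, 0.0]
wrist_force: [-0.3, -0.9, 0.2]
gripper_width: -0.002
grasp_force: 0.0
clock: 32.03
tool_pos: [515.1, 390.0, 230.2]
tcp_rot: [-0.0, 0.729, 0.684, -0.001]
wrist_force: [0.6, -0.9, 0.4]
gripper_width: -0.002
grasp_force: 0.0
[ 3.042  2.019 47.149]
scene [(array([207.7, 207.2]), np.int32(11)), (array([391.2, 410.7]), np.int32(9))]
top [(array([23.9, 59. ]), np.int32(53)), (array([30.5, 51.8]), np.int32(16)), (array([36.6, 84. ]), np.int32(61)), (array([522.8, 271.9]), np.int32(417)), (array([237. , 276.3]), np.int32(34))]
[ 89  34  38  59 218] [102.601  57.968] ((106.91986083984375, 62.6636962890625), (36.308441162109375, 57.960262298583984), 2.12109637260437) [418.396 499.533 158.   ]
[ 255  200   95   45 1447] [317.589 221.464] ((300.7069396972656, 221.7503204345703), (28.837528228759766, 98.53385162353516), 78.31063079833984) [540.372 390.458 158.   ]
[250 221  12   9  65] [255.692 225.246] ((256.20001220703125, 225.10003662109375), (9.391485214233398, 8.944271087646484), 26.56505012512207) [498.442 390.503 158.   ]
expect grip centre px [293.497 220.089]
```

Knob pixels (237,276) and (208,207) match the predicted home position, so the bar is home. The grip axis is at y ≈ 391. Now the first stroke, watching the force.

In the tool's units: 2 mm is 0.1, 1.5 mm is 0.075.

```bash
echo '[{"x":0.075,"y":0.1,"z":2},{"z":0.5},{},{}]' > next.json && python3 shift.py next.json 0
echo '[{"z":0.75},{"z":0.75},{}]' > next.json && python3 shift.py next.json
```

```text
clock: 32.52
tool_pos: [518.6, 389.7, 181.8]
tcp_rot: [0.001, 0.73, 0.684, -0.0]
wrist_force: [2.6, -2.7, 3.3]
gripper_width: 0.001
grasp_force: 1.9
clock: 32.77
tool_pos: [518.4, 391.3, 151.6]
tcp_rot: [0.0, 0.73, 0.684, 0.001]
wrist_force: [2.7, 1.7, 3.4]
gripper_width: -0.002
grasp_force: 2.3
```

```bash
echo '[{"z":1},{"z":1},{"z":1},{},{}]' > next.json && python3 shift.py next.json
echo '[{"z":0.75},{"z":0.45},{},{},{}]' > next.json && python3 shift.py next.json
```

```text
clock: 33.18
tool_pos: [517.8, 391.6, 93.2]
tcp_rot: [-0.0, 0.729, 0.684, -0.0]
wrist_force: [-4.3, -0.6, 8.5]
gripper_width: -0.0
grasp_force: 3.9
clock: 33.6
tool_pos: [519.5, 392.1, 71.5]
tcp_rot: [0.0, 0.729, 0.684, 0.002]
wrist_force: [-1.5, -0.2, 9.0]
gripper_width: -0.001
grasp_force: 4.4
```

In the tool's units: 5 mm is 0.25.

```bash
echo '[{"z":0.25},{},{}]' > next.json && python3 shift.py next.json
echo '[{"z":0.2},{},{}]' > next.json && python3 shift.py next.json
echo '[{"z":0.15},{},{}]' > next.json && python3 shift.py next.json
```

```text
clock: 33.85
tool_pos: [520.0, 392.1, 66.7]
tcp_rot: [0.001, 0.729, 0.684, 0.002]
wrist_force: [-1.3, -0.4, 9.1]
gripper_width: -0.002
grasp_force: 4.4
clock: 34.1
tool_pos: [520.3, 392.2, 64.5]
tcp_rot: [0.001, 0.729, 0.684, 0.002]
wrist_force: [-4.5, -1.5, 15.0]
gripper_width: 0.002
grasp_force: 7.6
clock: 34.35
tool_pos: [520.6, 392.2, 63.9]
tcp_rot: [0.001, 0.729, 0.684, 0.002]
wrist_force: [-8.2, -4.3, 24.0]
gripper_width: 0.002
grasp_force: 12.6
```

The hard stop shows at TCP z ≈ 64 (24 N), so the lever is fully down. Going up, then the remaining strokes over the same distance.

```bash
echo '[{"z":-1},{"z":-1.25},{"z":-1.25},{"z":-1.25},{"z":-1.25},{"z":-0.75},{},{}]' > next.json && python3 shift.py next.json
python3 - <<'E'
from h import *
s=bot.state(); im=bot.capture("wrist"); cv2.imwrite("pics/w10.png",im[:,:,::-1]); im=im.astype(int); w=cam("wrist",s)
m=((im[:,:,0]>80)&(im[:,:,1]<.5*im[:,:,0])&(im[:,:,2]<.5*im[:,:,0])).astype(np.uint8)
k,l,st,c=cv2.connectedComponentsWithStats(m)
for i in range(1,k):
    if st[i,4]>100: print(st[i],c[i],atz(w,c[i],158))
print(proj(w,[540.4,390.5,158]),proj(w,[499,393,40]))
im=bot.capture("scene").astype(int); m=((im[:,:,0]>100)&(im[:,:,1]<.5*im[:,:,0])&(im[:,:,2]<.5*im[:,:,0]))[100:190,150:260].astype(np.uint8)
k,l,st,c=cv2.connectedComponentsWithStats(m); print([(c[i]+[150,100],st[i]) for i in range(1,k)],proj(cam("scene"),[524,392,158]))
E
```

```text
clock: 35.02
tool_pos: [518.3, 391.1, 192.0]
tcp_rot: [0.0, 0.729, 0.684, 0.001]
wrist_force: [-0.1, 0.6, -1.3]
gripper_width: -0.003
grasp_force: 0.0
[ 60  26  60  67 314] [78.764 56.713] [429.753 495.63  158.   ]
[302 222  56  42 805] [337.658 245.273] [550.459 391.284 158.   ]
[319.736 247.659] [259.519 196.447]
[] [202.329 142.059]
```

In the tool's units: 25 mm is 1.25, 5 mm is 0.25.

```bash
echo '[{"z":1},{"z":1.25},{"z":1.25},{"z":1.25},{"z":1},{"z":0.6},{"z":0.25},{}]' > next.json && python3 shift.py next.json
echo '[{},{},{}]' > next.json && python3 shift.py next.json
echo '[{"z":-1},{"z":-1.25},{"z":-1.25},{"z":-1.25},{"z":-1.25},{"z":-0.6},{},{}]' > next.json && python3 shift.py next.json
echo '[{},{},{},{}]' > next.json && python3 shift.py next.json
```

```text
clock: 35.78
tool_pos: [517.9, 391.5, 63.1]
tcp_rot: [-0.0, 0.729, 0.684, -0.002]
wrist_force: [-11.3, -5.6, 28.3]
gripper_width: 0.0
grasp_force: 14.6
clock: 36.03
tool_pos: [517.8, 391.4, 63.1]
tcp_rot: [-0.0, 0.729, 0.684, -0.001]
wrist_force: [-9.8, -5.0, 27.8]
gripper_width: -0.001
grasp_force: 14.6
clock: 36.7
tool_pos: [516.7, 390.7, 187.9]
tcp_rot: [-0.001, 0.729, 0.684, -0.001]
wrist_force: [1.6, 1.5, 2.6]
gripper_width: -0.001
grasp_force: 2.1
clock: 37.03
tool_pos: [517.0, 390.8, 188.3]
tcp_rot: [-0.0, 0.729, 0.684, -0.001]
wrist_force: [0.8, 0.3, 1.1]
gripper_width: 0.001
grasp_force: 0.6
```

In the tool's units: -8 mm is -0.4.

```bash
echo '[{"z":-0.4},{},{},{}]' > next.json && python3 shift.py next.json
echo '[{"z":1},{"z":1.25},{"z":1.25},{"z":1.25},{"z":1},{"z":0.75},{"z":0.35},{}]' > next.json && python3 shift.py next.json
echo '[{},{},{}]' > next.json && python3 shift.py next.json
echo '[{"z":-1},{"z":-1.25},{"z":-1.25},{"z":-1.25},{"z":-1.25},{"z":-0.85},{},{}]' > next.json && python3 shift.py next.json
echo '[{},{},{},{}]' > next.json && python3 shift.py next.json
echo '[{"z":1},{"z":1.25},{"z":1.25},{"z":1.25},{"z":1},{"z":0.75},{"z":0.35},{}]' > next.json && python3 shift.py next.json
echo '[{},{},{}]' > next.json && python3 shift.py next.json
echo '[{"z":-1},{"z":-1.25},{"z":-1.25},{"z":-1.25},{"z":-1.25},{"z":-2},{"z":-1},{}]' > next.json && python3 shift.py next.json
```

```text
clock: 37.37
tool_pos: [517.6, 390.9, 197.5]
tcp_rot: [-0.0, 0.729, 0.684, -0.0]
wrist_force: [-1.1, -1.2, 0.5]
gripper_width: 0.003
grasp_force: 0.0
clock: 38.03
tool_pos: [518.7, 391.9, 64.3]
tcp_rot: [-0.0, 0.729, 0.684, 0.0]
wrist_force: [-4.9, -2.3, 12.0]
gripper_width: 0.003
grasp_force: 6.2
clock: 38.28
tool_pos: [518.6, 391.8, 64.2]
tcp_rot: [0.0, 0.729, 0.684, 0.001]
wrist_force: [-3.1, -2.1, 12.6]
gripper_width: 0.0
grasp_force: 6.5
clock: 38.95
tool_pos: [518.0, 391.2, 198.5]
tcp_rot: [0.0, 0.729, 0.684, 0.001]
wrist_force: [-0.1, -0.5, -0.5]
gripper_width: 0.0
grasp_force: 0.0
clock: 39.28
tool_pos: [517.0, 390.7, 195.9]
tcp_rot: [-0.0, 0.729, 0.684, -0.001]
wrist_force: [-0.2, 0.1, 0.5]
gripper_width: -0.001
grasp_force: 0.0
clock: 39.95
tool_pos: [518.5, 391.9, 64.2]
tcp_rot: [-0.0, 0.729, 0.684, -0.0]
wrist_force: [-4.6, -1.8, 13.2]
gripper_width: -0.0
grasp_force: 6.9
clock: 40.2
tool_pos: [518.5, 391.9, 64.1]
tcp_rot: [-0.0, 0.729, 0.684, 0.001]
wrist_force: [-4.7, -1.7, 13.8]
gripper_width: -0.001
grasp_force: 7.1
clock: 40.87
tool_pos: [520.4, 392.5, 248.1]
tcp_rot: [0.002, 0.729, 0.684, 0.006]
wrist_force: [0.8, 0.4, 1.3]
gripper_width: -0.001
grasp_force: 0.0
```

```bash
echo '[{"x":-2},{"x":-2},{"x":-2},{"x":-2},{"x":-2},{"x":-2},{"x":-2},{"x":-2}]' > next.json && python3 shift.py next.json
echo '[{"x":-2},{"x":-2},{"x":-2},{"x":-2},{"x":-2},{"x":-2},{},{}]' > next.json && python3 shift.py next.json
python3 - <<'E'
from h import *
snap("top","t4",(110,145,340,305),2); snap("scene","s4",(150,110,380,250),2.4)
a=cv2.imread("pics/t4.png");b=cv2.imread("pics/s4.png")[:280]
c=np.zeros((a.shape[0]+b.shape[0],max(a.shape[1],b.shape[1]),3),np.uint8);c[:a.shape[0],:a.shape[1]]=a;c[a.shape[0]:,:b.shape[1]]=b
cv2.imwrite("pics/m4.png",c[:600]);print(c.shape)
E
```

```text
clock: 41.53
tool_pos: [496.1, 70.1, 239.3]
tcp_rot: [-0.001, 0.729, 0.684, -0.001]
wrist_force: [0.2, -0.9, 0.2]
gripper_width: 0.0
grasp_force: 0.0
clock: 42.2
tool_pos: [481.1, -169.4, 239.3]
tcp_rot: [-0.001, 0.731, 0.683, -0.0]
wrist_force: [0.3, 0.2, 0.9]
gripper_width: -0.001
grasp_force: 0.0
(600, 552, 3)
```

View pics/m4.png

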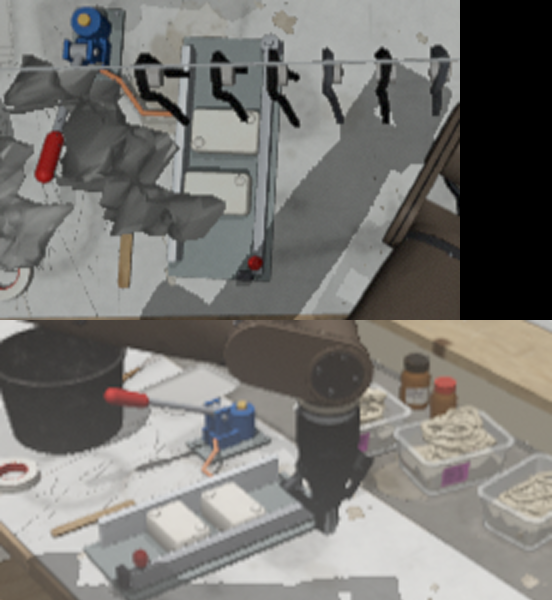

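The final picture shows the bar home along the bed with its knob at the post (255,263). Both blocks stand square between the fence and the bar, the stick is flat on the bench, the lever is up and the robot is clear. I'm handing the job in.

```bash
python3 -c "
from cell import bot
print(bot.finish_job())"
```

```text
the job is handed in; nothing more can be done
None
```

I handed the job in at about 42 s, and the hand-in call returned no verdict: both moulds found on the bench stand on the bed at the fence, the stick is flat on the bench, the bar is home, the lever got four full strokes and is back up, and the jar and weight were never touched.

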